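# Dial open the cell safe

## Robot

A 6-joint arm with a two-finger parallel gripper is mounted at the origin on the work surface. World frame = base frame: x ahead of the robot, y to its left, z up, the work surface at z = 0. Lengths are in m, angles in rad, forces in N, time in s.
With the tool pointing down it reaches from about 0.25 to 0.725 m from the base axis. Payload 4 kg.
Tool frame: the origin (TCP) lies midway between the tips of the shut fingers; the grasp point (between the pads) lies bot.tcp_to_grasp behind it (bot.tcp_to_grasp is the distance from the TCP to the grasp point, in m); z points along the fingers, y is the line along which they close (so a half turn about z gives the same grasp; the last joint's range is limited). The gripper opens to 85 mm and grips with 20 to 120 N. Pads are 22 mm wide; open, the fingers measure 114 mm over their backs; the gripper's body (76 mm by 85 mm) begins 54 mm behind the grasp point. The pads swing forward as they close: fully open they stand 13 mm farther back than shut.
Start: joints at [-1.203, 0.241, 0.005, 1.335, 0, 1.571], TCP at [0.18, -0.467, 0.231] pointing down, gripper open.
Joint ranges: [-2.72, 2.72], [-1.05, 1.87], [-1.09, 1.28], [-1.99, 2.15], [-1.42, 1.44], [-3.14, 3.14]. Speed limits (rad/s): [2.79, 2.79, 3.14, 3.14, 3.14, 3.14].

## Interface

Orientations are given as a unit quaternion [x, y, z, w].
In Python, from workcell import readout, camera, bot gives the robot as it stands. The module is installed in compiled form; this text tells all that it offers.
- The arm moves only by the tool jog_arm, never from a script. Its argument "motion" is a list of rows, each an object of numbers: "x", "y", "z": the shift along the tool's x, y, z in mm; "spin": the turn about the tool's z in degrees; "fingers": the closure, from -1 (fully open) to 1 (shut). A call has 1 to 8 rows; each row is the pose to reach, as a shift and turn from the pose commanded when the call began, along the tool's axes at that moment; what a row does not reach only later rows make up. A row lasts 1/8 s, in which the tool goes at most 62.5 mm and 10.7 degrees, less where a joint would pass 70% of its speed; a pose out of reach is approached as far as the arm can. A call with a gripper value outside its range is refused whole. The fingers move at their own pace and stop on an object; the grip force is fixed at half the most. Time passes only in rows, so rows that repeat a pose let the fingers close. It gives the time, the measured TCP pose, the force, the opening and the grip force at its end, in the units of the state.
- readout.get_obs(): the state, without advancing time (a new reading comes with each control period).
- camera(name): name is "scene" or "top" or "wrist"; returns a dict with "pixels" (384x512x3 uint8, red, green, blue), "K" (3x3 intrinsics, pixels), "dist" ([k1, k2, p1, p2, k3] as OpenCV has them; the pictures are not rectified), "rvec" (rotation vector, rad) and "tvec" (3), from world to camera coordinates, as OpenCV has them. Camera axes: x right, y down, z forward; pixel columns grow to the right and rows downward; lengths in m; the calibration is good to about 2 mm. A picture is of the moment at which its call begins. There is no depth.
- bot.job_done(): hands the job in; it is judged then, once.
The state is a dict: "clock": time; "joint_pos": joint angles; "joint_vel": joint speeds; "tau": joint torques, N m; "eef_pos": TCP position; "tool_rot": TCP orientation; "ft_force": force on the tool from outside, world axes, zero at the start; "ft_torque": the same for the moment, N m; "grip_width": finger opening in m; "grasp_force": force on a finger pad.
Only numpy, scipy, OpenCV 4.12 (cv2) and the standard library are available. Lean on these libraries where they do the work, as an engineer would, in place of code of your own. Each camera call takes 0.05 s, during which the arm holds its last target. There are 200 camera calls.

## Task

Open the top-opening cell safe without forcing it. Dial its combination, 17-6-28, with the pointer: clockwise (seen from above) passing 17 twice and stopping on it the third time, back counter-clockwise passing 6 once and stopping on it the second time, then clockwise straight to 28. Then slide the red bolt pull fully towards the dial, raise the lid by its handle about half way so that it stays standing open, let go, and leave the tray of cells, the multimeter and the probe rest where they are.

Things in the scene. Friction and masses are not known exactly. Their poses are not given: they have to be found in the camera images.
- chest: Grey steel safe fixed to the bench, 280 mm deep (x) by 360 wide (y). Origin under its centre; x to the back where the lid is hinged, y left, z up. Lid plate 6 mm thick, its top face 121 mm above the origin; on it, seen from the front: the dial left, the red bolt pull right, the lifting handle across the front. Its place and yaw vary (0.3 rad either way).
- dial: Turning part of the dial: black disc 92 mm across with an upright grip bar across its middle, 88 long, 14 wide, 24 tall. Origin on its axis, 115 mm above the safe's underside (chest x +0.015, y +0.070); z up, x along the bar to its pointer end. Disc face 16 mm, bar top 40 mm above the origin. Starts reading between 38 and 13, through 0; the lock is scrambled.
- dial_pointer (a point): Pointer end of the dial's bar, 44 mm from the axis, 28 mm above the dial's origin: white stripe on top and white end face (the other end is plain dark). The dial takes 0.08 to 0.18 N m (2 to 5 N sideways on a bar end), turns without end, hardly coasts. A closed fingertip beside the bar can push it round and round, and meets the other bar end when it reverses.
- dial_zero (a point): The thick red 0 line on the fixed ring around the dial, at the back (chest +x of the dial's axis, 54 mm from it). The ring is 124 mm across, its top 10 mm above the dial's origin, with 40 unlettered lines 9 degrees apart (every 5th longer, every 10th longest), numbered clockwise from above: 10 at chest -y, 20 at the front, 30 at +y. Reading: the line the pointer points at.
- bolt (a joint): Travel of the slide bolt in m: 0 = shot (locked), 0.032 = fully drawn. It moves along chest +y, towards the dial, with about 3 N, and stays where it is left; if the combination is not dialled it stops after about 4 mm. While it is shot the lid cannot be raised.
- bolt_pull (a point): Centre of the red upright plate that slides the bolt: 60 mm along chest x, 12 thick along y, its bottom 5.5 and top 35.5 mm above the lid's top face, on a dark foot 26 wide along y and 5.5 high. Push its outer face, the one away from the dial. Bolt shot: at chest x +0.015, y -0.105.
- lid (a joint): Angle of the lid in rad: 0 = shut, grows as its front edge rises, stop at 1.3. A stay with friction holds it wherever it is left; raising it takes about 5 to 8 N at the handle.
- lid_handle (a point): Middle of the lifting handle: dark round bar 12 mm in diameter, 110 long along chest y, axis 38 mm above the lid's top face, a leg at each end, 245 mm in front of the hinge line. The bar can turn in the grip as the lid swings.
- lid_hinge (a point): Middle of the lid's hinge line, along chest y at the back rim, 115 mm above the safe's underside (chest x +0.140). Inside the lid the dial turns one notched disc, which picks up a second after 0.89 turn, and that a third after 0.89 more: hence the passes. Within one division of each number is enough; overrun by more, or turned back early, it must be redialled from the start.
- cell_tray: Cream plastic tray with three round cells, 100 x 90 mm, 31 high, origin under its centre, left of the safe. Loose; leave alone.
- multimeter: Orange and black hand multimeter, 90 (x) by 185 (y) mm, 45 high, origin under its centre, right of the safe. Loose; leave alone.
- probe_rest: Aluminium rest with a black test probe in it, 150 mm long, 37 high, origin under the rest, right of the safe near its front. Loose; leave alone.

How it is judged:
By the outcome, as a careful person would: the job done as asked, in the order asked, and still so for the second after the job is handed in, with the robot touching nothing.
It also fails if it takes over 72 s, if anything falls off the work surface, if the arm or the gripper's body presses on something with over 40 N, if the wrist force passes 120 N, or if a joint passes its speed limit or range.

## Working session

There is one attempt and no reset: what is moved stays moved. The work goes in short steps, Python scripts to look and compute and a tool call to move; the robot and the scene stay as the last step left them, time stands still between calls to the robot, and variables do not carry over. Pictures are saved under pics/ and viewed, at most 10 in all, crops included, and the job is handed in when it is done.

Besides the shell and the picture viewer there is one more tool, called after "Request:" as name([rows], argument=value, ...), one row to a line, values as JSON. jog_arm: Moves the arm, as the interface text tells. Its arguments: {"type":"object","properties":{"motion":{"type":"array"}},"required":["motion"]}

```bash
ls; mkdir -p pics; python3 - <<'E'
from workcell import readout,camera,bot
import cv2,numpy as np
o=readout.get_obs();print(o, bot.tcp_to_grasp)
ims=[]
for n in("scene","top"):
    c=camera(n);cv2.imwrite(f"pics/{n}0.png",c["pixels"][...,::-1]);np.savez(f"{n}0.npz",**c);print(n,c["K"],c["dist"],c["rvec"],c["tvec"])
E
```

```text
pics
{'clock': 0.0, 'joint_pos': array([-1.20300298e+00,  2.41394882e-01,  3.71693986e-03,  1.33522204e+00,
        8.95322700e-06,  1.57078895e+00]), 'joint_vel': array([-0.0003593 ,  0.00053147, -0.00035313,  0.00035575, -0.00087427,
       -0.00274448]), 'tau': array([-6.36701043e-04, -3.72318506e+01,  2.52407330e+01,  1.68482558e-02,
       -1.02596548e-04,  5.37773943e-06]), 'eef_pos': array([ 0.17954932, -0.46595891,  0.23041924]), 'tool_rot': array([ 9.83137389e-01,  1.82865438e-01, -1.87934202e-04, -1.03491125e-03]), 'ft_force': array([-0.29917219, -0.07631438,  0.61223952]), 'ft_torque': array([-0.01239463,  0.010474  ,  0.05061642]), 'grasp_force': 0.0, 'grip_width': 0.08564904822489325} 0.0187
scene [[404.26811755   0.         257.26238474]
 [  0.         404.26811755 191.08427743]
 [  0.           0.           1.        ]] [-0.05471006  0.          0.          0.          0.        ] [ 1.78098439  1.61122601 -0.70658767] [-0.06871964 -0.26305286  1.64277317]
top [[373.61864388   0.         253.12649299]
 [  0.         373.61864388 194.20381829]
 [  0.           0.           1.        ]] [-0.08753182  0.          0.          0.          0.        ] [ 2.20605926 -2.17008585  0.07879281] [0.00868842 0.54704656 1.10730926]
```

View pics/top0.png

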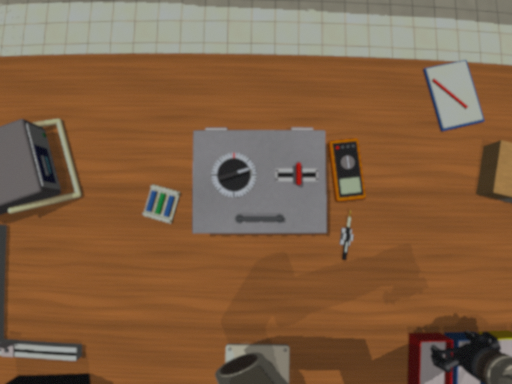

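View pics/scene0.png

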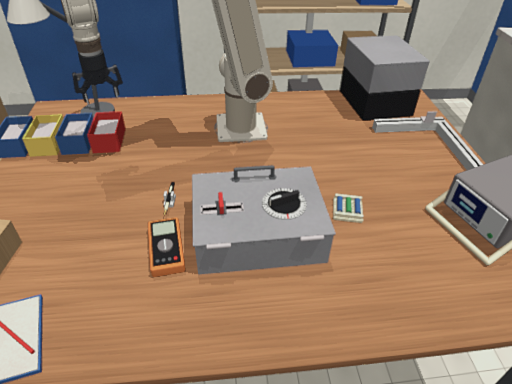

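Top view: lid spans about (193–327, 129–234). The dial is at (234,174) with its pointer to the right and slightly up, the red pull at (298,174) and the handle at (260,218). The scene view agrees.

```bash
cat > h.py <<'E'
import cv2,numpy as np
def ray(c,uv,z):
    uv=np.float64(uv).reshape(-1,1,2)
    n=cv2.undistortPoints(uv,c["K"],c["dist"])[:,0]
    R=cv2.Rodrigues(c["rvec"])[0];C=-R.T@np.ravel(c["tvec"])
    d=np.c_[n,np.ones(len(n))]@R
    return C+d*((z-C[2])/d[:,2])[:,None]
def proj(c,P):
    return cv2.projectPoints(np.float64(P).reshape(-1,3),c["rvec"],c["tvec"],c["K"],c["dist"])[0][:,0]
def chest(P,O,yaw):
    a=np.array([[np.cos(yaw),-np.sin(yaw)],[np.sin(yaw),np.cos(yaw)]])
    return np.c_[(np.atleast_2d(P)[:,:2]-O)@a]
E
python3 - <<'E'
from h import *
c=dict(np.load("top0.npz"));im=c["pixels"].astype(int)
r,g,b=im[...,0],im[...,1],im[...,2]
roi=np.zeros(r.shape,bool);roi[122:242,185:329]=1
# lid outline
m=((abs(r-b)<25)&(abs(r-g)<25)&roi).astype(np.uint8)
m=cv2.morphologyEx(m,cv2.MORPH_OPEN,np.ones((9,9)));m=cv2.morphologyEx(m,cv2.MORPH_CLOSE,np.ones((25,25)))
ct=max(cv2.findContours(m,0,2)[0],key=cv2.contourArea)
rc=cv2.minAreaRect(ct);bx=cv2.boxPoints(rc);W=ray(c,bx,.121);print("lid",rc,W.round(4),W.mean(0),[np.linalg.norm(W[i]-W[i-1]) for i in range(4)])
red=((r>140)&(g<80)&(b<80)&roi).astype(np.uint8)
n,l,s,ce=cv2.connectedComponentsWithStats(red)
for i in range(1,n):
    print("red",s[i],ce[i],ray(c,ce[i],.1565 if s[i][4]>30 else .125))
dark=((r<75)&(g<75)&(b<75)&roi).astype(np.uint8)
n,l,s,ce=cv2.connectedComponentsWithStats(dark)
for i in range(1,n):
    if s[i][4]>30:
        ct=cv2.findContours((l==i).astype(np.uint8),0,2)[0][0];q=cv2.minAreaRect(ct)
        print("dark",s[i],ce[i],q,ray(c,q[0],.159)[0],ray(c,q[0],.131)[0])
cv2.imwrite("pics/crop.png",cv2.resize(c["pixels"][140:240,190:330,::-1].copy(),None,fx=5.5,fy=5.5,interpolation=2))
E
```

```text
lid ((259.5, 180.5), (105.0, 133.0), 90.0) [[ 0.7219  0.1885  0.121 ]
 [ 0.7285 -0.1825  0.121 ]
 [ 0.4368 -0.183   0.121 ]
 [ 0.431   0.1802  0.121 ]] [0.57955005 0.00079546 0.121     ] [np.float64(0.29093751051713995), np.float64(0.37103053181656076), np.float64(0.29168554627369486), np.float64(0.36321291043636506)]
red [297 163   4  21  60] [298.8        172.66666667] [[ 0.59680233 -0.10248552  0.1565    ]]
dark [218 159  32  32 725] [232.89655172 174.52551724] ((233.6000213623047, 174.3000030517578), (30.857738494873047, 30.4105224609375), 26.56505012512207) [0.58915756 0.07064111 0.159     ] [0.59256166 0.07205839 0.131     ]
dark [278 172  17   6  68] [286.47058824 174.5       ] ((286.0, 174.5), (5.0, 16.0), 90.0) [ 0.59097842 -0.06818948  0.159     ] [ 0.59443439 -0.07072613  0.131     ]
dark [302 173  13   4  50] [308.24 174.5 ] ((308.0, 174.5), (3.0, 12.0), 90.0) [ 0.59202503 -0.12670598  0.159     ] [ 0.5955108 -0.1309092  0.131    ]
dark [237 216  47   6 167] [260.35928144 218.62275449] ((260.0, 218.5), (45.99999237060547, 4.999999046325684), -0.0) [ 0.47352    -0.00101866  0.159     ] [ 0.47363072 -0.00164227  0.131     ]
```

View pics/crop.png

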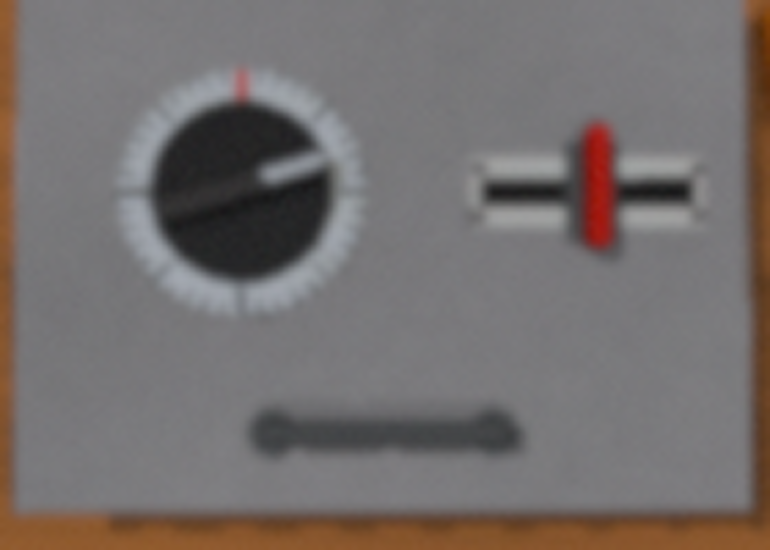

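Crop: the pointer stripe runs (262,178)→(325,158), about 17° above the right. The red 0 line is at the top (242,85), so the reading is about 8. The pull is at (598,185) and the handle at (380,432), with yaw near 0. I'll move over the safe and refine the positions with the wrist camera.

Request:
jog_arm([
  {"x": 60,"y": -30,"z": -60,"spin": 5,"fingers": 1},
  {"x": 510,"y": -300,"z": -100,"spin": 20,"fingers": 1},
  {"x": 510,"y": -300,"z": -100,"spin": 20,"fingers": 1},
  {"x": 510,"y": -300,"z": -100,"spin": 20,"fingers": 1},
  {"x": 510,"y": -300,"z": -100,"spin": 20,"fingers": 1},
  {"x": 510,"y": -300,"z": -100,"spin": 20,"fingers": 1},
  {"x": 510,"y": -300,"z": -100,"spin": 20,"fingers": 1},
  {"x": 510,"y": -300,"z": -100,"spin": 20,"fingers": 1},
])

```text
clock: 1.1
eef_pos: [0.4764, -0.0936, 0.3187]
tool_rot: [1.0, 0.009, -0.0, 0.0]
ft_force: [0.0, -1.8, 0.1]
grip_width: 0.0002
grasp_force: 0.0
```

```bash
python3 - <<'E'
from workcell import readout,camera
from h import *
c=camera("wrist");np.savez("w1.npz",**c)
R=cv2.Rodrigues(c["rvec"])[0];print("C",-R.T@np.ravel(c["tvec"]),"axes",R.round(3))
o=readout.get_obs();print(o["eef_pos"],o["tool_rot"])
cv2.imwrite("pics/w1.png",c["pixels"][...,::-1])
E
```

```text
C [ 0.55257459 -0.09287048  0.46081127] axes [[ 0.02  -1.    -0.   ]
 [-0.953 -0.019  0.301]
 [-0.301 -0.006 -0.954]]
[ 0.4807326  -0.08766821  0.31877902] [ 0.99990892  0.01314266  0.00183421 -0.00246201]
```

View pics/w1.png

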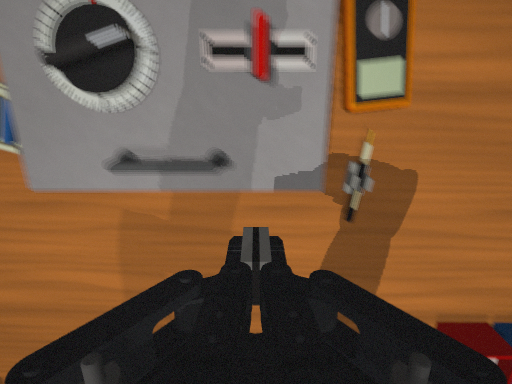

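Wrist view: dial at (97,52), 0 line at (93,2), pull at (261,44), handle (115–230,160), lid front corners at (28,190) and (327,190). I'll measure from a settled frame.

```bash
python3 - <<'E'
from workcell import readout,camera
from h import *
c=camera("wrist");np.savez("w2.npz",**c)
print(readout.get_obs()["eef_pos"])
im=cv2.cvtColor(c["pixels"],cv2.COLOR_RGB2HSV).astype(int);H,S,V=im[...,0],im[...,1],im[...,2]
lid=((S<60)&(V>60)).astype(np.uint8);lid[:,335:]=0;lid[200:]=0
# right & front edges: last non-wood px
wood=((S>90)&(H<25)).astype(np.uint8)
fr=[(u,np.argmax(wood[170:215,u])+170-.5) for u in range(60,260,4)]
rt=[(np.argmax(wood[v,315:345])+315-.5,v) for v in range(112,175,4)]
for n,p in(("front",fr),("right",rt)):
    W=ray(c,p,.121);vx,vy,x0,y0=cv2.fitLine(np.float32(W[:,:2]),cv2.DIST_HUBER,0,.001,.001).ravel();print(n,vx,vy,x0,y0)
red=((S>150)&((H<8)|(H>172))&(V>90)).astype(np.uint8);red[130:]=0
n,l,s,ce=cv2.connectedComponentsWithStats(red)
for i in range(1,n):
    if s[i][4]>8: print("red",s[i],ray(c,ce[i],.1565)[0],ray(c,ce[i],.125)[0])
dk=(V<70).astype(np.uint8);dk[215:]=0;dk[:,335:]=0
n,l,s,ce=cv2.connectedComponentsWithStats(dk)
for i in range(1,n):
    if s[i][4]>100: print("dark",s[i],ce[i],ray(c,ce[i],.131)[0],ray(c,ce[i],.159)[0])
disc=max(range(1,n),key=lambda i:s[i][4]*(s[i][1]<100 and s[i][0]<100))
h=cv2.convexHull(np.argwhere(l==disc)[:,::-1].astype(np.int32));W=ray(c,h[:,0],.131)[:,:2]
print("disc circle",cv2.minEnclosingCircle(np.float32(W)),cv2.fitEllipse(np.float32(W)))
E
```

```text
[ 0.47849756 -0.09080864  0.31831445]
front 0.021564914 -0.9997674 0.43432212 0.03418459
right 0.9998166 0.019150697 0.5079477 -0.18180034
red [101   0   5  10  39] [0.63558504 0.05925999 0.1565    ] [0.6437749  0.07439033 0.125     ]
red [266  22  14  66 801] [ 0.59655546 -0.10118557  0.1565    ] [ 0.60071043 -0.10264211  0.125     ]
dark [  54   10   98   93 5990] [106.0148581   56.97946578] [0.5931219 0.0744574 0.131    ] [0.59000497 0.06075814 0.159     ]
dark [279  34  40  51 661] [294.79425113  59.5279879 ] [ 0.59568433 -0.12599759  0.131     ] [ 0.5923501  -0.12269889  0.159     ]
dark [221  54  39  13 476] [240.2605042  59.6092437] [ 0.59406398 -0.06821321  0.131     ] [ 0.59086716 -0.06981444  0.159     ]
dark [  5  99   5  43 165] [  7.04848485 119.95151515] [0.52461924 0.19584504 0.131     ] [0.52731112 0.17185248 0.159     ]
dark [122 157 116  23 590] [185.92372881 168.85762712] [ 0.47313418 -0.00523202  0.131     ] [ 0.48019184 -0.01217386  0.159     ]
disc circle ((0.5935230255126953, 0.07836248725652695), 0.052188292145729065) ((0.5917390584945679, 0.07623817771673203), (0.08762391656637192, 0.10313732177019119), 5.1267852783203125)
```

Request:
jog_arm([
  {"x": 24,"y": -53,"z": 0,"fingers": 1},
  {"x": 48,"y": -106,"z": 10,"fingers": 1},
  {"x": 70,"y": -154,"z": 40,"fingers": 1},
  {"x": 81,"y": -178,"z": 85,"fingers": 1},
  {"x": 81,"y": -178,"z": 130,"fingers": 1},
  {"x": 81,"y": -178,"z": 152,"fingers": 1},
  {"x": 81,"y": -178,"z": 152,"fingers": 1},
])

```text
validation failed for argument at $.mo...
```

```bash
python3 - <<'E'
from workcell import readout,camera
from h import *
c=camera("wrist");np.savez("w3.npz",**c);o=readout.get_obs();print(o["eef_pos"],o["tool_rot"],o["ft_force"])
p=o["eef_pos"];O=np.array([.5916,.0718]);q=chest(p,O,.02)[0]*1000;print("X,Yt",q[0],-q[1])
cv2.imwrite("pics/w3.png",c["pixels"][...,::-1])
E
```

```text
[ 0.47677846 -0.0928939   0.31807016] [ 9.99923970e-01  1.23180651e-02 -5.46026026e-04 -1.45208230e-04] [-0.83904755 -0.38223044  0.56074447]
X,Yt -118.09223329471963 162.3646887724722
```

View pics/w3.png

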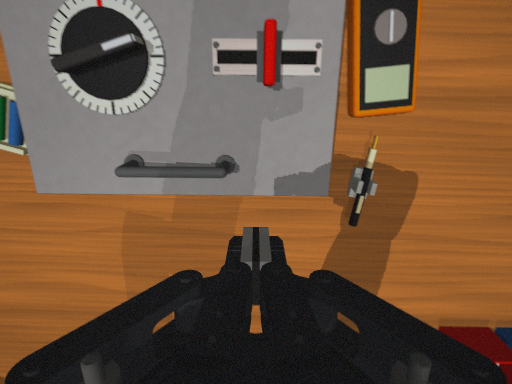

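Sharp wrist view: pointer tip at (141,40), plain end at (56,62), 0 line at (99,3). No motion happened because the rows lacked "spin", so I'll resend.

Request:
jog_arm([
  {"x": 24,"y": -53,"z": 0,"spin": 0,"fingers": 1},
  {"x": 48,"y": -106,"z": 10,"spin": 0,"fingers": 1},
  {"x": 70,"y": -154,"z": 40,"spin": 0,"fingers": 1},
  {"x": 82,"y": -180,"z": 85,"spin": 0,"fingers": 1},
  {"x": 82,"y": -180,"z": 130,"spin": 0,"fingers": 1},
  {"x": 82,"y": -180,"z": 152,"spin": 0,"fingers": 1},
  {"x": 82,"y": -180,"z": 152,"spin": 0,"fingers": 1},
])

```text
clock: 2.12
eef_pos: [0.5545, 0.0488, 0.1643]
tool_rot: [0.999, 0.037, -0.004, -0.014]
ft_force: [-0.5, 0.1, 0.7]
grip_width: 0.0
grasp_force: 0.0
```

```bash
python3 - <<'E'
from workcell import readout,camera
from h import *
c=dict(np.load("w3.npz"))
# refine from sharp frame w3: hand-read pixels
pts={"tip(.155)":((141,40),.155),"end(.155)":((56,62),.155),"zero":((99,3),.125),"pull":((270,50),.1565),"handL":((120,171),.159),"handR":((230,171),.159)}
for k,(uv,z) in pts.items(): print(k,ray(c,uv,z)[0].round(4))
c=camera("wrist");np.savez("w4.npz",**c);o=readout.get_obs();print(o["eef_pos"],o["tool_rot"],o["ft_force"])
p=o["eef_pos"];O=np.array([.5916,.0718]);q=chest(p,O,.02)[0]*1000;print("X,Yt",q[0],-q[1])
cv2.imwrite("pics/w4.png",c["pixels"][...,::-1])
E
```

```text
tip(.155) [0.6035 0.0228 0.155 ]
end(.155) [0.5817 0.1087 0.155 ]
zero [0.6418 0.074  0.125 ]
pull [ 0.5977 -0.1019  0.1565]
handL [0.4732 0.0558 0.159 ]
handR [ 0.4766 -0.0636  0.159 ]
[0.55597697 0.04903079 0.16625614] [ 0.99921772  0.03682757 -0.00209018 -0.01425845] [-0.1725217  -0.31193173  0.18833187]
X,Yt -36.07125949098224 22.052238654928914
```

View pics/w4.png

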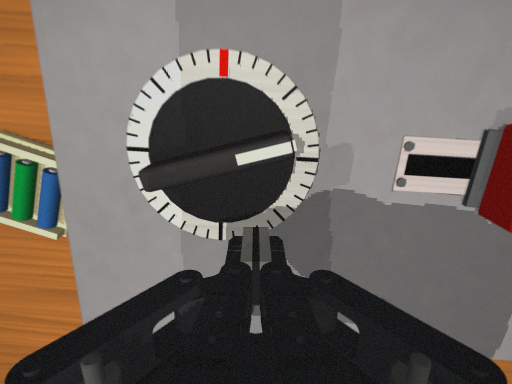

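Close view: ring centre near (223,144), 0 line at (224,62), pointer tip at (293,149), plain end at (147,179). The fingertip sits in front at (256,235), clear of the bar. I'll fit the ring precisely from this frame.

```bash
cat >> h.py <<'E'
def dial(c,O=None,yaw=None):
    "ring centre (world), yaw from red line, pointer clock angle (deg)"
    im=cv2.cvtColor(c["pixels"],cv2.COLOR_RGB2HSV).astype(int);H,S,V=im[...,0],im[...,1],im[...,2]
    red=(S>150)&((H<8)|(H>172))&(V>90)
    n,l,s,ce=cv2.connectedComponentsWithStats(red.astype(np.uint8))
    w=((S<45)&(V>170)).astype(np.uint8)
    out={}
    z=[ray(c,ce[i],.125)[0] for i in range(1,n) if s[i][4]>60]
    out["red"]=np.round(z,4)
    n,l,s,ce=cv2.connectedComponentsWithStats(w)
    if O is not None:
        W=[]
        for i in range(1,n):
            if s[i][4]<40: continue
            P=ray(c,np.argwhere(l==i)[:,::-1],.155);q=chest(P,O,yaw);rr=np.hypot(*q.T)
            if np.median(rr)<.043:
                k=rr<.05;d=q[k];v,_=np.linalg.eigh(np.cov(d.T))[1][:,1],0;m=d.mean(0);v=v*np.sign(v@m)
                out.setdefault("ptr",[]).append((int(k.sum()),(m*1000).round(1).tolist(),"a_mean",round(np.degrees(np.arctan2(-m[1],m[0])),1),"a_axis",round(np.degrees(np.arctan2(-v[1],v[0])),1)))
    return out,w,red
E
python3 - <<'E'
from workcell import readout,camera
from h import *
c=dict(np.load("w4.npz"))
o,w,red=dial(c,np.array([.5916,.0718]),.02);print(o)
m=((w>0)|red).astype(np.uint8);P=np.argwhere(m)[:,::-1];W=ray(c,P,.125)
r=np.hypot(W[:,0]-.5916,W[:,1]-.0718);
k=(r>.044)&(r<.068);mm=np.zeros_like(m);mm[P[k][:,1],P[k][:,0]]=1;mm=cv2.morphologyEx(mm,cv2.MORPH_CLOSE,np.ones((5,5)))
h=cv2.convexHull(np.argwhere(mm)[:,::-1].astype(np.int32))[:,0];W=ray(c,h,.125)[:,:2];W=W[W[:,0]>.56]
A=np.c_[2*W,np.ones(len(W))];s=np.linalg.lstsq(A,(W**2).sum(1),rcond=None)[0];print("ring",s[:2],np.sqrt(s[2]+s[:2]@s[:2]))
print("10,30,0 lines",ray(c,[(308,159),(138,149),(224,63)],.125))
E
```

```text
{'red': array([[ 0.6477,  0.0749,  0.125 ],
       [ 0.5869, -0.1075,  0.125 ]]), 'ptr': [(612, [9.8, -24.5], 'a_mean', np.float64(68.2), 'a_axis', np.float64(72.9)), (1197, [-29.5, 20.6], 'a_mean', np.float64(-145.0), 'a_axis', np.float64(-60.1)), (51, [-37.6, -4.4], 'a_mean', np.float64(173.4), 'a_axis', np.float64(-179.4))]}
ring [0.59351781 0.0740777 ] 0.061436053270594176
10,30,0 lines [[0.59437378 0.01851949 0.125     ]
 [0.59214703 0.12791992 0.125     ]
 [0.64718924 0.07455698 0.125     ]]
```

Request:
jog_arm([
  {"x": -1,"y": -24,"z": 5,"spin": 3,"fingers": 1},
  {"x": -1,"y": -24,"z": 18,"spin": 3,"fingers": 1},
  {"x": -1,"y": -24,"z": 27,"spin": 3,"fingers": 1},
  {"x": -1,"y": -24,"z": 27,"spin": 3,"fingers": 1},
])

```text
clock: 2.68
eef_pos: [0.5547, 0.0495, 0.1394]
tool_rot: [0.999, 0.032, -0.003, -0.025]
ft_force: [0.4, 0.6, -0.1]
grip_width: 0.0
grasp_force: 0.0
```

```bash
cat >> h.py <<'E'
OD=np.array([.593,.0735]);YAW=.02
def where():
    from workcell import readout
    o=readout.get_obs();p=o["eef_pos"];q=chest(p,OD,YAW)[0]*1000;X,Y=q[0],-q[1]
    from scipy.spatial.transform import Rotation as Ro
    xt=Ro.from_quat(o["tool_rot"]).as_matrix()[:,0];ta=np.degrees(np.arctan2(xt[1],xt[0])-YAW)
    print("X %.1f Yt %.1f rho %.1f alpha %.1f z %.4f toolyaw(ccw rel chest) %.2f"%(X,Y,np.hypot(X,Y),np.degrees(np.arctan2(Y,X))%360,p[2],ta),"F",o["ft_force"].round(1),"t",round(o["clock"],2))
    return X,Y,ta
def orbit(angs,rho,ref=None,p0=None):
    X,Y,ta=where()
    if p0: X,Y=p0
    t=np.radians(ta)
    for a in angs:
        v=np.array([rho*np.cos(np.radians(a))-X,rho*np.sin(np.radians(a))-Y])
        print(a,np.round([v[0]*np.cos(t)-v[1]*np.sin(t),v[0]*np.sin(t)+v[1]*np.cos(t)],0))
E
python3 -c "
from h import *
orbit([210,240,270,300,330,360,390,420],40)"
```

```text
X -38.8 Yt 23.3 rho 45.2 alpha 149.1 z 0.1394 toolyaw(ccw rel chest) 2.47 F [ 0.4  0.6 -0.1] t 2.67
210 [  6. -43.]
240 [ 21. -57.]
270 [ 41. -62.]
300 [ 61. -55.]
330 [ 75. -40.]
360 [ 80. -20.]
390 [74. -0.]
420 [58. 14.]
```

```bash
python3 -c "
from workcell import readout
o=readout.get_obs()
for k in('joint_pos','joint_vel','tau','eef_pos','tool_rot'):print(k,o[k].round(4))"
```

```text
joint_pos [ 6.2100e-02  4.1020e-01 -1.1000e-03  1.1645e+00  4.9300e-02  3.1405e+00]
joint_vel [ 0.0018 -0.0079  0.0219  0.0105  0.0009  0.0011]
tau [-9.05000e-02 -4.37382e+01  2.37726e+01 -1.00400e-01  1.53800e-01
 -2.00000e-04]
eef_pos [0.5547 0.0495 0.1394]
tool_rot [ 0.9992  0.0315 -0.0032 -0.0245]
```

Joint 6 is at its limit. I'll spin back 90°, which is also the orientation the handle needs.

Request:
jog_arm([
  {"x": 0,"y": 0,"z": 0,"spin": -10,"fingers": 1},
  {"x": 0,"y": 0,"z": 0,"spin": -88,"fingers": 1},
  {"x": 0,"y": 0,"z": 0,"spin": -88,"fingers": 1},
  {"x": 0,"y": 0,"z": 0,"spin": -88,"fingers": 1},
  {"x": 0,"y": 0,"z": 0,"spin": -88,"fingers": 1},
  {"x": 0,"y": 0,"z": 0,"spin": -88,"fingers": 1},
  {"x": 0,"y": 0,"z": 0,"spin": -88,"fingers": 1},
  {"x": 0,"y": 0,"z": 0,"spin": -88,"fingers": 1},
])

```text
clock: 3.68
eef_pos: [0.5557, 0.0497, 0.1408]
tool_rot: [0.712, 0.702, 0.015, -0.019]
ft_force: [-0.8, -0.8, -0.2]
grip_width: 0.0001
grasp_force: 0.0
```

```bash
python3 -c "
from h import *
orbit([180,210,240,270,300,330,360,390],40)
from workcell import readout
o=readout.get_obs();print(o['joint_pos'].round(3),o['tool_rot'].round(4))"
```

```text
X -37.8 Yt 23.0 rho 44.2 alpha 148.6 z 0.1408 toolyaw(ccw rel chest) 88.03 F [-0.8 -0.8 -0.2] t 3.67
180 [23. -3.]
210 [43.  2.]
240 [58. 16.]
270 [64. 36.]
300 [60. 56.]
330 [45. 71.]
360 [26. 77.]
390 [ 6. 72.]
[6.200e-02 4.090e-01 1.000e-03 1.165e+00 4.900e-02 1.647e+00] [ 0.7119  0.7019  0.0153 -0.0193]
```

```bash
cat >> h.py <<'E'
def shifts(targets):
    "targets: world xyz list -> tool-axis shifts in mm"
    from workcell import readout
    from scipy.spatial.transform import Rotation as Ro
    o=readout.get_obs();R=Ro.from_quat(o["tool_rot"]).as_matrix()
    return ((np.array(targets)-o["eef_pos"])@R*1000).round(0)
def cw(x,y): return OD+np.array([x*np.cos(YAW)-y*np.sin(YAW),x*np.sin(YAW)+y*np.cos(YAW)])
def orbit(angs,rho,z=.140):
    where();rho=np.broadcast_to(rho,len(angs))
    T=[[*cw(r/1000*np.cos(np.radians(a)),-r/1000*np.sin(np.radians(a))),z] for a,r in zip(angs,rho)]
    for a,s in zip(angs,shifts(T)): print(a,s)
E
python3 -c "
from h import *
orbit([180,210,240,270,300,330,360,390],40)"
```

```text
X -37.8 Yt 23.0 rho 44.2 alpha 148.6 z 0.1408 toolyaw(ccw rel chest) 88.03 F [-0.8 -0.8 -0.2] t 3.67
180 [23. -3.  2.]
210 [43.  2.  3.]
240 [58. 16.  4.]
270 [64. 36.  4.]
300 [60. 56.  3.]
330 [45. 71.  3.]
360 [26. 77.  2.]
390 [ 5. 72.  1.]
```

Request:
jog_arm([
  {"x": 23,"y": -3,"z": 2,"spin": 2,"fingers": 1},
  {"x": 43,"y": 2,"z": 3,"spin": 2,"fingers": 1},
  {"x": 58,"y": 16,"z": 4,"spin": 2,"fingers": 1},
  {"x": 64,"y": 36,"z": 4,"spin": 2,"fingers": 1},
  {"x": 60,"y": 56,"z": 3,"spin": 2,"fingers": 1},
  {"x": 45,"y": 71,"z": 3,"spin": 2,"fingers": 1},
  {"x": 26,"y": 77,"z": 2,"spin": 2,"fingers": 1},
  {"x": 5,"y": 72,"z": 1,"spin": 2,"fingers": 1},
])

```text
clock: 4.68
eef_pos: [0.6283, 0.0529, 0.1392]
tool_rot: [0.726, 0.687, 0.015, -0.02]
ft_force: [0.5, 1.5, 0.2]
grip_width: -0.0003
grasp_force: 1.0
```

```bash
python3 -c "
from h import *
from workcell import camera
orbit([60,90,120,150,180,210,240,270],40)
c=camera('wrist');np.savez('w5.npz',**c);cv2.imwrite('pics/w5.png',c['pixels'][...,::-1])
print(dial(c,OD,YAW)[0])
c=camera('top');np.savez('t5.npz',**c)
"
```

```text
X 34.9 Yt 21.3 rho 40.9 alpha 31.4 z 0.1392 toolyaw(ccw rel chest) 85.72 F [0.5 1.5 0.2] t 4.67
60 [-14. -14.  -1.]
90 [-21. -33.  -2.]
120 [-17. -54.  -1.]
150 [ -4. -69.  -0.]
180 [ 16. -76.   1.]
210 [ 36. -72.   2.]
240 [ 52. -59.   2.]
270 [ 58. -39.   2.]
{'red': array([[0.6462, 0.0728, 0.125 ]]), 'ptr': [(1067, [-31.8, 26.0], 'a_mean', np.float64(-140.7), 'a_axis', np.float64(-69.0)), (506, [-12.9, 22.7], 'a_mean', np.float64(-119.7), 'a_axis', np.float64(-115.9)), (606, [-33.0, -8.6], 'a_mean', np.float64(165.3), 'a_axis', np.float64(-111.5))]}
```

View pics/w5.png

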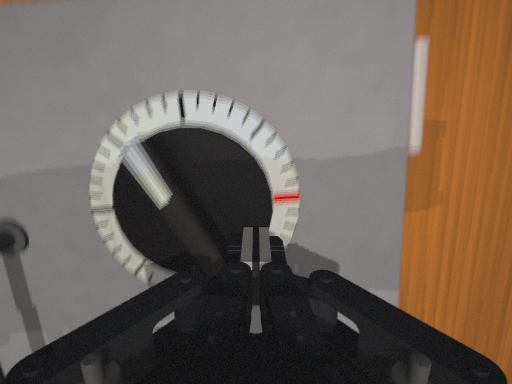

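The dial is turning. White stripe from (125,150) to (165,200) gives the pointer at about 244°, with the finger 33° behind the plain end. I'll continue clockwise.

Request:
jog_arm([
  {"x": -14,"y": -14,"z": -1,"spin": 2,"fingers": 1},
  {"x": -21,"y": -33,"z": -2,"spin": 2,"fingers": 1},
  {"x": -17,"y": -54,"z": -1,"spin": 2,"fingers": 1},
  {"x": -4,"y": -69,"z": 0,"spin": 2,"fingers": 1},
  {"x": 16,"y": -76,"z": 1,"spin": 2,"fingers": 1},
  {"x": 36,"y": -72,"z": 2,"spin": 2,"fingers": 1},
  {"x": 52,"y": -59,"z": 2,"spin": 2,"fingers": 1},
  {"x": 58,"y": -39,"z": 2,"spin": 2,"fingers": 1},
])

```text
clock: 5.78
eef_pos: [0.5904, 0.1153, 0.1397]
tool_rot: [0.737, 0.675, 0.013, -0.022]
ft_force: [-4.2, -0.9, 0.2]
grip_width: -0.0001
grasp_force: 1.7
```

```bash
python3 -c "
from h import *
from workcell import camera
orbit([300,330,360,30,60,90,120,150],40)
c=camera('wrist')
print(dial(c,OD,YAW)[0])
"
```

```text
X -1.8 Yt -41.9 rho 41.9 alpha 267.5 z 0.1397 toolyaw(ccw rel chest) 83.77 F [-4.2 -0.9  0.2] t 5.78
300 [-5. 22. -1.]
330 [-18.  39.  -2.]
360 [-37.  46.  -3.]
30 [-57.  43.  -4.]
60 [-74.  30.  -4.]
90 [-81.  11.  -4.]
120 [-78. -10.  -4.]
150 [-65. -26.  -3.]
{'red': array([[0.6509, 0.0757, 0.125 ]]), 'ptr': [(48, [41.2, -1.5], 'a_mean', np.float64(2.1), 'a_axis', np.float64(43.8))]}
```

Request:
jog_arm([
  {"x": -5,"y": 22,"z": -1,"spin": -5,"fingers": 1},
  {"x": -18,"y": 39,"z": -2,"spin": -5,"fingers": 1},
  {"x": -37,"y": 46,"z": -3,"spin": -5,"fingers": 1},
  {"x": -57,"y": 43,"z": -4,"spin": -5,"fingers": 1},
  {"x": -74,"y": 30,"z": -4,"spin": -5,"fingers": 1},
  {"x": -81,"y": 11,"z": -4,"spin": -5,"fingers": 1},
  {"x": -78,"y": -10,"z": -4,"spin": -5,"fingers": 1},
  {"x": -65,"y": -26,"z": -3,"spin": -5,"fingers": 1},
])

```text
clock: 6.82
eef_pos: [0.5611, 0.0476, 0.1416]
tool_rot: [0.709, 0.705, 0.016, -0.016]
ft_force: [4.7, -3.5, 0.4]
grip_width: 0.0003
grasp_force: 2.0
```

```bash
python3 -c "
from h import *
from workcell import camera
orbit([180,210,235,260,275,285,290,295],40)
c=camera('wrist')
print(dial(c,OD,YAW)[0])
"
```

```text
X -32.4 Yt 25.3 rho 41.1 alpha 142.0 z 0.1416 toolyaw(ccw rel chest) 88.46 F [ 4.7 -3.5  0.4] t 6.83
180 [25. -8.  3.]
210 [45. -3.  4.]
235 [58.  8.  4.]
260 [65. 24.  5.]
275 [66. 34.  5.]
285 [65. 41.  5.]
290 [64. 44.  4.]
295 [63. 48.  4.]
{'red': array([], dtype=float64), 'ptr': [(727, [28.3, 8.3], 'a_mean', np.float64(-16.3), 'a_axis', np.float64(-8.5)), (826, [32.8, -9.6], 'a_mean', np.float64(16.3), 'a_axis', np.float64(-64.8)), (551, [16.2, -28.3], 'a_mean', np.float64(60.3), 'a_axis', np.float64(-28.1))]}
```

Request:
jog_arm([
  {"x": 25,"y": -8,"z": 3,"spin": 0,"fingers": 1},
  {"x": 45,"y": -3,"z": 4,"spin": 0,"fingers": 1},
  {"x": 58,"y": 8,"z": 4,"spin": 0,"fingers": 1},
  {"x": 65,"y": 24,"z": 5,"spin": 0,"fingers": 1},
  {"x": 66,"y": 34,"z": 5,"spin": 0,"fingers": 1},
  {"x": 65,"y": 41,"z": 5,"spin": 0,"fingers": 1},
  {"x": 65,"y": 41,"z": 5,"spin": 0,"fingers": 1},
])

```text
clock: 7.75
eef_pos: [0.6004, 0.1151, 0.1376]
tool_rot: [0.708, 0.706, 0.014, -0.02]
ft_force: [-3.2, -0.3, -1.5]
grip_width: 0.0001
grasp_force: 1.3
```

```bash
python3 -c "
from h import *
from workcell import camera
where()
for n in('wrist','scene','top'):
    c=camera(n);np.savez(n+'6.npz',**c)
    print(n,dial(c,OD,YAW)[0])
    if n!='wrist':
        u,v=proj(c,[*OD,.14])[0].astype(int);k=c['pixels'][v-35:v+35,u-45:u+45,::-1]
        cv2.imwrite(n+'c.png',cv2.resize(k,None,fx=4,fy=4,interpolation=2));print(u,v)
w=dict(np.load('wrist6.npz'))['pixels'][...,::-1]
a,b=cv2.imread('scenec.png'),cv2.imread('topc.png');cv2.imwrite('pics/m6.png',np.hstack([a,b]))
"
```

```text
X 8.2 Yt -41.4 rho 42.2 alpha 281.2 z 0.1376 toolyaw(ccw rel chest) 88.62 F [-3.2 -0.3 -1.5] t 7.75
wrist {'red': array([], dtype=float64)}
scene {'red': array([[ 0.2085, -0.4717,  0.125 ],
       [ 0.5863, -0.0996,  0.125 ],
       [ 0.9512, -0.532 ,  0.125 ]])}
283 197
top {'red': array([[ 0.5984, -0.1046,  0.125 ],
       [ 0.0972, -0.507 ,  0.125 ]])}
232 173
```

View pics/m6.png

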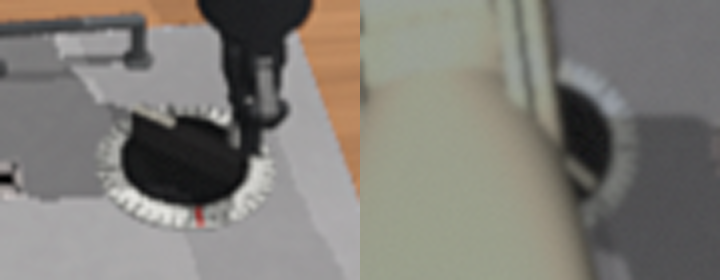

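Scene crop: stripe from (137,110) to (174,123). Top crop: stripe from (567,158) to (597,185). I'll convert both to an angle.

```bash
cat >> h.py <<'E'
def stripe(c,box,thr=110,ctr=None):
    "sub-pixel white stripe on the bar top: pixels near ring radius 12..43mm at z=.155 that are bright against the dark disc"
    g=c["pixels"].astype(float).min(2);k=4
    u0,v0,u1,v1=box
    G=cv2.resize(g[v0:v1,u0:u1],None,fx=k,fy=k,interpolation=cv2.INTER_CUBIC)
    vv,uu=np.where(G>thr);P=np.c_[(uu+.5)/k-.5+u0,(vv+.5)/k-.5+v0]
    q=chest(ray(c,P,.155),OD,YAW)*1000;r=np.hypot(*q.T);return q,r
E
python3 -c "
from h import *
f=lambda c,p:chest(ray(c,p,.155),OD,YAW)*1000
s=dict(np.load('scene6.npz'));t=dict(np.load('top6.npz'))
for c,p in((s,[(238+136/4,162+110/4),(238+174/4,162+124/4)]),(t,[(187+237/4,138+185/4),(187+206/4,138+157/4)])):
    q=f(c,p);d=q[0]-q[1];print(q.round(1),[np.degrees(np.arctan2(-v[1],v[0])) for v in (q[0],q[1],d)])
"
```

```text
[[-19.3 -29.6]
 [ -2.2  -5.9]] [np.float64(123.15184304822185), np.float64(109.92000631597028), np.float64(125.98807667286293)]
[[-30.1 -36.2]
 [-11.3 -15.6]] [np.float64(129.7690840781289), np.float64(126.00308990049831), np.float64(132.38089826357125)]
```

```bash
python3 -c "
from h import *
orbit([290,296,301],40,.1376)
T=[[*cw(.015,.036),.137],[*cw(.012,.036),.175],[*cw(.01,.01),.185],[*cw(.01,-.035),.185]]
print(shifts(T))"
```

```text
X 8.6 Yt -41.8 rho 42.7 alpha 281.6 z 0.1382 toolyaw(ccw rel chest) 88.64 F [-3.   0.3 -1.5] t 7.9
290 [-4.  5.  0.]
296 [-6.  9.  0.]
301 [-7. 12.  0.]
[[ -6.   7.   1.]
 [ -4.   3. -37.]
 [-29.   2. -48.]
 [-74.   3. -51.]]
```

Request:
jog_arm([
  {"x": -4,"y": 5,"z": 0,"spin": 0,"fingers": 1},
  {"x": -7,"y": 12,"z": 0,"spin": 0,"fingers": 1},
  {"x": -7,"y": 12,"z": 0,"spin": 0,"fingers": 1},
  {"x": -5,"y": 6,"z": 0,"spin": 0,"fingers": 1},
  {"x": -5,"y": 4,"z": -37,"spin": 0,"fingers": 1},
  {"x": -29,"y": 2,"z": -48,"spin": 0,"fingers": 1},
  {"x": -74,"y": 3,"z": -51,"spin": 0,"fingers": 1},
  {"x": -74,"y": 3,"z": -51,"spin": 0,"fingers": 1},
])

```text
clock: 8.9
eef_pos: [0.6053, 0.0363, 0.1871]
tool_rot: [0.71, 0.704, 0.016, -0.018]
ft_force: [-0.1, 0.0, 0.8]
grip_width: 0.0002
grasp_force: 0.0
```

```bash
python3 -c "
from h import *
from workcell import camera
where();c=camera('wrist');np.savez('w7.npz',**c)
print(dial(c,OD,YAW)[0]);cv2.imwrite('pics/w7.png',c['pixels'][...,::-1])
"
```

```text
X 11.5 Yt 37.4 rho 39.2 alpha 72.9 z 0.1871 toolyaw(ccw rel chest) 88.42 F [-0.1  0.   0.8] t 8.9
{'red': array([[0.6467, 0.0754, 0.125 ]]), 'ptr': [(449, [-26.4, -13.3], 'a_mean', np.float64(153.3), 'a_axis', np.float64(152.0)), (678, [-20.6, -34.0], 'a_mean', np.float64(121.2), 'a_axis', np.float64(-154.0))]}
```

View pics/w7.png

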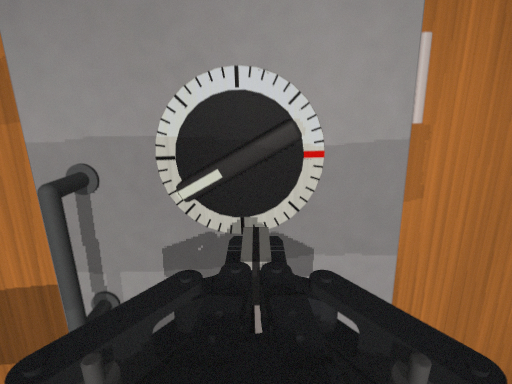

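The pointer reads about 153°, which is 17.0. Now counter-clockwise 459°.

```bash
python3 -c "
from h import *
orbit([73,73,50,20,-10,-40,-70,-100],40)"
```

```text
X 11.4 Yt 35.9 rho 37.7 alpha 72.4 z 0.1867 toolyaw(ccw rel chest) 88.51 F [-0.3  0.4 -0.3] t 8.95
73 [-5.  1. 47.]
73 [-5.  1. 47.]
50 [ 3. 14. 47.]
20 [21. 26. 48.]
-10 [41. 27. 49.]
-40 [60. 18. 50.]
-70 [71.  1. 50.]
-100 [ 72. -20.  50.]
```

Request:
jog_arm([
  {"x": -4,"y": 1,"z": 30,"spin": 0,"fingers": 1},
  {"x": -5,"y": 1,"z": 47,"spin": 0,"fingers": 1},
  {"x": 3,"y": 14,"z": 47,"spin": 0,"fingers": 1},
  {"x": 21,"y": 26,"z": 48,"spin": 0,"fingers": 1},
  {"x": 41,"y": 27,"z": 49,"spin": 0,"fingers": 1},
  {"x": 60,"y": 18,"z": 50,"spin": 0,"fingers": 1},
  {"x": 71,"y": 1,"z": 50,"spin": 0,"fingers": 1},
  {"x": 72,"y": -20,"z": 50,"spin": 0,"fingers": 1},
])

```text
clock: 9.95
eef_pos: [0.584, 0.1161, 0.14]
tool_rot: [0.707, 0.707, 0.017, -0.019]
ft_force: [2.3, -0.4, 0.4]
grip_width: 0.0003
grasp_force: 0.9
```

```bash
python3 -c "
from h import *
orbit([-130,-160,-190,-220,-250,-280,-310,-340],40)"
```

```text
X -8.2 Yt -42.8 rho 43.5 alpha 259.2 z 0.1400 toolyaw(ccw rel chest) 88.79 F [ 2.3 -0.4  0.4] t 9.95
-130 [-12. -17.  -1.]
-160 [-30. -29.  -1.]
-190 [-50. -30.  -2.]
-220 [-69. -21.  -3.]
-250 [-80.  -4.  -4.]
-280 [-82.  17.  -4.]
-310 [-73.  35.  -4.]
-340 [-55.  47.  -3.]
```

Request:
jog_arm([
  {"x": -12,"y": -17,"z": -1,"spin": 0,"fingers": 1},
  {"x": -30,"y": -29,"z": -1,"spin": 0,"fingers": 1},
  {"x": -50,"y": -30,"z": -2,"spin": 0,"fingers": 1},
  {"x": -69,"y": -21,"z": -3,"spin": 0,"fingers": 1},
  {"x": -80,"y": -4,"z": -4,"spin": 0,"fingers": 1},
  {"x": -82,"y": 17,"z": -4,"spin": 0,"fingers": 1},
  {"x": -73,"y": 35,"z": -4,"spin": 0,"fingers": 1},
  {"x": -55,"y": 47,"z": -3,"spin": 0,"fingers": 1},
])

```text
clock: 10.95
eef_pos: [0.6318, 0.0556, 0.1384]
tool_rot: [0.709, 0.705, 0.013, -0.019]
ft_force: [-2.9, -2.4, -0.5]
grip_width: 0.0002
grasp_force: 1.6
```

```bash
python3 -c "
from h import *
from workcell import camera
c=camera('wrist');print(dial(c,OD,YAW)[0])
orbit([-370,-400,-420,-432,-440,-440],40)
print(shifts([[*cw(-.002,.037),.137],[*cw(-.002,.037),.175],[*cw(.01,.01),.185],[*cw(.01,-.035),.185]]))"
```

```text
{'red': array([[0.648 , 0.0765, 0.125 ]]), 'ptr': [(558, [-27.5, 4.0], 'a_mean', np.float64(-171.6), 'a_axis', np.float64(-177.3)), (401, [-29.3, -11.8], 'a_mean', np.float64(158.1), 'a_axis', np.float64(-122.0)), (87, [-21.2, -22.9], 'a_mean', np.float64(132.9), 'a_axis', np.float64(117.6))]}
X 39.9 Yt 15.9 rho 42.9 alpha 21.7 z 0.1383 toolyaw(ccw rel chest) 88.62 F [ 0.9 -1.4  0.1] t 11.0
-370 [23. -1. -1.]
-400 [ 41. -10.   0.]
-420 [ 50. -21.   1.]
-432 [ 53. -29.   1.]
-440 [ 54. -34.   1.]
-440 [ 54. -34.   1.]
[[ 52. -43.   4.]
 [ 54. -43. -34.]
 [ 27. -31. -45.]
 [-18. -30. -47.]]
```

Request:
jog_arm([
  {"x": 23,"y": -1,"z": -1,"spin": 0,"fingers": 1},
  {"x": 41,"y": -10,"z": 0,"spin": 0,"fingers": 1},
  {"x": 50,"y": -21,"z": 1,"spin": 0,"fingers": 1},
  {"x": 54,"y": -34,"z": 1,"spin": 0,"fingers": 1},
  {"x": 54,"y": -34,"z": 1,"spin": 0,"fingers": 1},
  {"x": 54,"y": -28,"z": 0,"spin": 0,"fingers": 1},
  {"x": 54,"y": -28,"z": -38,"spin": 0,"fingers": 1},
  {"x": 10,"y": -30,"z": -47,"spin": 0,"fingers": 1},
])

```text
clock: 12.0
eef_pos: [0.6033, 0.0682, 0.1896]
tool_rot: [0.706, 0.707, 0.017, -0.018]
ft_force: [0.4, -0.6, 0.4]
grip_width: 0.0
grasp_force: 0.0
```

Request:
jog_arm([
  {"x": -28,"y": 0,"z": 0,"spin": 0,"fingers": 1},
  {"x": -28,"y": 0,"z": 0,"spin": 0,"fingers": 1},
])

```text
clock: 12.25
eef_pos: [0.6013, 0.0362, 0.1856]
tool_rot: [0.709, 0.704, 0.015, -0.02]
ft_force: [0.3, 0.0, -0.8]
grip_width: 0.0002
grasp_force: 0.0
```

```bash
python3 -c "
from h import *
from workcell import camera
where();c=camera('wrist');print(dial(c,OD,YAW)[0])
"
```

```text
X 7.6 Yt 37.5 rho 38.2 alpha 78.6 z 0.1856 toolyaw(ccw rel chest) 88.45 F [ 0.3  0.  -0.8] t 12.25
{'red': array([[0.6473, 0.0752, 0.125 ]]), 'ptr': [(1361, [-32.3, -20.9], 'a_mean', np.float64(147.0), 'a_axis', np.float64(-129.6)), (73, [11.9, -38.5], 'a_mean', np.float64(72.8), 'a_axis', np.float64(43.4))]}
```

Request:
jog_arm([
  {"x": -8,"y": -40,"z": 0,"spin": 0,"fingers": 1},
  {"x": -8,"y": -40,"z": 0,"spin": 0,"fingers": 1},
])

```text
clock: 12.55
eef_pos: [0.5579, 0.031, 0.1845]
tool_rot: [0.708, 0.706, 0.013, -0.021]
ft_force: [0.3, -0.4, 0.4]
grip_width: 0.0001
grasp_force: 0.0
```

```bash
python3 -c "
from h import *
from workcell import camera
where();c=camera('wrist');print(dial(c,OD,YAW)[0])
np.savez('w9.npz',**c);cv2.imwrite('pics/w9.png',c['pixels'][...,::-1])
"
```

```text
X -35.9 Yt 41.8 rho 55.1 alpha 130.7 z 0.1845 toolyaw(ccw rel chest) 88.67 F [ 0.3 -0.4  0.4] t 12.55
{'red': array([[0.6478, 0.0749, 0.125 ]]), 'ptr': [(875, [36.7, -15.0], 'a_mean', np.float64(22.3), 'a_axis', np.float64(-64.3)), (435, [14.8, -25.1], 'a_mean', np.float64(59.4), 'a_axis', np.float64(61.0)), (341, [5.8, -41.3], 'a_mean', np.float64(82.0), 'a_axis', np.float64(-1.6))]}
```

The pointer is at about 60°, short of 54°. I'll lower beside the pointer end and nudge it counter-clockwise a few degrees.

```bash
python3 -c "
from h import *
orbit([128,110,95,85,80,75],42)"
```

```text
X -33.7 Yt 41.6 rho 53.5 alpha 129.0 z 0.1853 toolyaw(ccw rel chest) 88.70 F [0.4 0.3 0. ] t 12.6
128 [ 6.  8. 46.]
110 [ 0. 20. 45.]
95 [-2. 30. 45.]
85 [-2. 38. 45.]
80 [-1. 41. 45.]
75 [-0. 45. 45.]
```

Request:
jog_arm([
  {"x": 6,"y": 6,"z": 25,"spin": 0,"fingers": 1},
  {"x": 6,"y": 8,"z": 45,"spin": 0,"fingers": 1},
  {"x": 0,"y": 20,"z": 45,"spin": 0,"fingers": 1},
  {"x": -2,"y": 30,"z": 45,"spin": 0,"fingers": 1},
  {"x": -2,"y": 36,"z": 45,"spin": 0,"fingers": 1},
  {"x": -2,"y": 38,"z": 45,"spin": 0,"fingers": 1},
  {"x": -2,"y": 38,"z": 45,"spin": 0,"fingers": 1},
])

```text
clock: 13.48
eef_pos: [0.5991, 0.0304, 0.1407]
tool_rot: [0.708, 0.706, 0.015, -0.019]
ft_force: [-2.5, 1.0, 0.4]
grip_width: 0.0
grasp_force: 1.0
```

```bash
python3 -c "
from h import *
from workcell import camera
where();c=camera('wrist');print(dial(c,OD,YAW)[0])
orbit([85,80,75],42)
"
```

```text
X 5.3 Yt 43.2 rho 43.5 alpha 83.0 z 0.1407 toolyaw(ccw rel chest) 88.65 F [-2.5  1.   0.4] t 13.47
{'red': array([[0.6471, 0.0749, 0.125 ]]), 'ptr': [(2041, [-32.9, -17.9], 'a_mean', np.float64(151.4), 'a_axis', np.float64(-127.3)), (779, [16.5, -23.7], 'a_mean', np.float64(55.2), 'a_axis', np.float64(54.6))]}
X 5.2 Yt 43.2 rho 43.5 alpha 83.1 z 0.1406 toolyaw(ccw rel chest) 88.65 F [-2.8  0.8  0. ] t 13.53
85 [ 1. -2.  1.]
80 [2. 2. 1.]
75 [3. 6. 1.]
```

The pointer is now at 55°, reading 6.1, which is good. Now clockwise to 28 (252°).

```bash
python3 -c "
from h import *
orbit([110,140,170,200,230,260,290,320],40)"
```

```text
X 5.2 Yt 43.2 rho 43.5 alpha 83.1 z 0.1406 toolyaw(ccw rel chest) 88.65 F [-2.8  0.8  0. ] t 13.53
110 [  5. -19.   1.]
140 [ 17. -36.   2.]
170 [ 35. -45.   3.]
200 [ 56. -44.   4.]
230 [ 73. -33.   4.]
260 [ 82. -14.   5.]
290 [81.  7.  5.]
320 [69. 24.  4.]
```

Request:
jog_arm([
  {"x": 5,"y": -19,"z": 1,"spin": 0,"fingers": 1},
  {"x": 17,"y": -36,"z": 2,"spin": 0,"fingers": 1},
  {"x": 35,"y": -45,"z": 3,"spin": 0,"fingers": 1},
  {"x": 56,"y": -44,"z": 4,"spin": 0,"fingers": 1},
  {"x": 73,"y": -33,"z": 4,"spin": 0,"fingers": 1},
  {"x": 82,"y": -14,"z": 5,"spin": 0,"fingers": 1},
  {"x": 81,"y": 7,"z": 5,"spin": 0,"fingers": 1},
  {"x": 69,"y": 24,"z": 4,"spin": 0,"fingers": 1},
])

```text
clock: 14.52
eef_pos: [0.6238, 0.1023, 0.1391]
tool_rot: [0.707, 0.707, 0.015, -0.02]
ft_force: [-2.1, 1.2, 0.2]
grip_width: 0.0
grasp_force: 1.0
```

```bash
python3 -c "
from h import *
from workcell import camera
c=camera('wrist');print(dial(c,OD,YAW)[0])
orbit([340,358,370,380,386,392],40)"
```

```text
{'red': array([[0.6511, 0.074 , 0.125 ]])}
X 33.6 Yt -26.0 rho 42.5 alpha 322.3 z 0.1390 toolyaw(ccw rel chest) 88.69 F [1.4 0.7 0.8] t 14.57
340 [-12.   4.  -2.]
358 [-24.   7.  -2.]
370 [-33.   6.  -3.]
380 [-39.   5.  -3.]
386 [-43.   3.  -3.]
392 [-47.   1.  -3.]
```

Request:
jog_arm([
  {"x": -12,"y": 4,"z": -2,"spin": 0,"fingers": 1},
  {"x": -24,"y": 7,"z": -2,"spin": 0,"fingers": 1},
  {"x": -33,"y": 6,"z": -3,"spin": 0,"fingers": 1},
  {"x": -39,"y": 5,"z": -3,"spin": 0,"fingers": 1},
  {"x": -43,"y": 3,"z": -3,"spin": 0,"fingers": 1},
  {"x": -43,"y": 3,"z": -3,"spin": 0,"fingers": 1},
])

```text
clock: 15.32
eef_pos: [0.6262, 0.0556, 0.1409]
tool_rot: [0.708, 0.705, 0.015, -0.019]
ft_force: [1.4, 0.5, 0.4]
grip_width: -0.0001
grasp_force: 0.6
```

```bash
python3 -c "
from h import *
from workcell import camera
c=camera('wrist');print(dial(c,OD,YAW)[0])
orbit([386,390,394,400],41)"
```

```text
{'red': array([[0.6469, 0.0749, 0.125 ]]), 'ptr': [(770, [-10.8, 26.0], 'a_mean', np.float64(-112.5), 'a_axis', np.float64(-112.6)), (1073, [-33.8, -6.8], 'a_mean', np.float64(168.7), 'a_axis', np.float64(-113.6))]}
X 32.8 Yt 18.4 rho 37.6 alpha 29.3 z 0.1408 toolyaw(ccw rel chest) 88.63 F [-0.1  0.3 -0. ] t 15.38
386 [1. 4. 1.]
390 [-2.  3.  1.]
394 [-5.  1.  1.]
400 [-8. -1.  0.]
```

At 247.5° (27.5). I'll nudge about 4° more, then back off.

Request:
jog_arm([
  {"x": -3,"y": -1,"z": 0,"spin": 0,"fingers": 1},
  {"x": -3,"y": -1,"z": 0,"spin": 0,"fingers": 1},
  {"x": 2,"y": 5,"z": 0,"spin": 0,"fingers": 1},
  {"x": 3,"y": 6,"z": -25,"spin": 0,"fingers": 1},
  {"x": 3,"y": 6,"z": -55,"spin": 0,"fingers": 1},
  {"x": 3,"y": 6,"z": -55,"spin": 0,"fingers": 1},
])

```text
clock: 16.12
eef_pos: [0.6341, 0.0568, 0.198]
tool_rot: [0.708, 0.706, 0.017, -0.018]
ft_force: [0.3, -0.5, 0.1]
grip_width: 0.0
grasp_force: 0.0
```

```bash
python3 -c "
from h import *
from workcell import camera,readout
where();c=camera('wrist');print(dial(c,OD,YAW)[0])
CO=cw(-.015,-.07);print('chest O',CO)
f=lambda x,y:OD+(cw(x,y)-cw(.015,.07))
print(readout.get_obs()['joint_pos'].round(2))
print(shifts([[*f(.015,-.145),.21],[*f(.015,-.145),.142],[*f(.015,-.105+.032-.006-.011),.142]]))
"
```

```text
X 40.7 Yt 17.5 rho 44.3 alpha 23.3 z 0.1980 toolyaw(ccw rel chest) 88.67 F [ 0.3 -0.5  0.1] t 16.12
{'red': array([[0.6471, 0.0751, 0.125 ]]), 'ptr': [(380, [-9.4, 26.5], 'a_mean', np.float64(-109.6), 'a_axis', np.float64(-109.8)), (905, [-31.5, -16.1], 'a_mean', np.float64(152.9), 'a_axis', np.float64(-125.1))]}
chest O [0.57940291 0.00321402]
[0.07 0.53 0.34 1.38 0.05 1.64]
[[-197.  -35.  -23.]
 [-201.  -35.   45.]
 [-146.  -36.   47.]]
```

Reads 250.3°, which is 27.8. Now to the outer side of the bolt pull.

Request:
jog_arm([
  {"x": -55,"y": -10,"z": -10,"spin": 0,"fingers": 1},
  {"x": -110,"y": -20,"z": -20,"spin": 0,"fingers": 1},
  {"x": -165,"y": -32,"z": -20,"spin": 0,"fingers": 1},
  {"x": -201,"y": -35,"z": -10,"spin": 0,"fingers": 1},
  {"x": -201,"y": -35,"z": -5,"spin": 0,"fingers": 1},
  {"x": -201,"y": -35,"z": 20,"spin": 0,"fingers": 1},
  {"x": -201,"y": -35,"z": 45,"spin": 0,"fingers": 1},
  {"x": -201,"y": -35,"z": 45,"spin": 0,"fingers": 1},
])

```text
clock: 17.18
eef_pos: [0.5943, -0.1398, 0.1376]
tool_rot: [0.708, 0.706, 0.013, -0.023]
ft_force: [-0.9, 1.1, 0.1]
grip_width: 0.0003
grasp_force: 0.0
```

```bash
cat >> h.py <<'E'
def cf(x,y): return OD+(cw(x,y)-cw(.015,.07))
def wc():
    from workcell import readout
    o=readout.get_obs();q=chest(o["eef_pos"],cf(0,0),YAW)[0];print("chest",q.round(4),"z",o["eef_pos"][2].round(4),"F",o["ft_force"].round(1),"t",round(o["clock"],2))
E
python3 -c "
from h import *
from workcell import camera
wc();c=camera('wrist');np.savez('w10.npz',**c)
im=cv2.cvtColor(c['pixels'],cv2.COLOR_RGB2HSV).astype(int);H,S,V=im[...,0],im[...,1],im[...,2]
red=((S>150)&((H<8)|(H>172))&(V>60)).astype(np.uint8);n,l,s,ce=cv2.connectedComponentsWithStats(red)
for i in range(1,n):
    if s[i][4]>100:
        P=np.argwhere(l==i)[:,::-1];q=chest(ray(c,P,.1565),cf(0,0),YAW);print(s[i],np.percentile(q,[2,98],axis=0).round(4))
print(shifts([[*cf(.015,-.12),.143],[*cf(.015,-.105),.143],[*cf(.015,-.09),.143],[*cf(.015,-.085),.143]]))
"
```

```text
chest [ 0.012  -0.1433] z 0.1376 F [-0.9  1.1  0.1] t 17.18
[ 197  158  129   35 4039] [[-0.0123 -0.1094]
 [ 0.0422 -0.095 ]]
[[24.  1. -2.]
 [39.  1. -2.]
 [54.  1. -1.]
 [59.  0. -1.]]
```

Request:
jog_arm([
  {"x": 15,"y": 2,"z": -4,"spin": 0,"fingers": 1},
  {"x": 24,"y": 2,"z": -4,"spin": 0,"fingers": 1},
  {"x": 32,"y": 2,"z": -4,"spin": 0,"fingers": 1},
  {"x": 40,"y": 2,"z": -4,"spin": 0,"fingers": 1},
  {"x": 48,"y": 2,"z": -3,"spin": 0,"fingers": 1},
  {"x": 56,"y": 2,"z": -3,"spin": 0,"fingers": 1},
  {"x": 60,"y": 2,"z": -3,"spin": 0,"fingers": 1},
  {"x": 60,"y": 2,"z": -3,"spin": 0,"fingers": 1},
])

```text
clock: 18.23
eef_pos: [0.5987, -0.0849, 0.1468]
tool_rot: [0.709, 0.705, 0.013, -0.017]
ft_force: [0.8, -10.9, 0.8]
grip_width: -0.0003
grasp_force: 5.4
```

```bash
cat >> h.py <<'E'
def pull():
    from workcell import camera
    c=camera('wrist')
    im=cv2.cvtColor(c['pixels'],cv2.COLOR_RGB2HSV).astype(int);H,S,V=im[...,0],im[...,1],im[...,2]
    red=((S>150)&((H<8)|(H>172))&(V>60)).astype(np.uint8);n,l,s,ce=cv2.connectedComponentsWithStats(red)
    for i in range(1,n):
        if s[i][4]>100:
            P=np.argwhere(l==i)[:,::-1];q=chest(ray(c,P,.1565),cf(0,0),YAW);print(s[i],np.percentile(q,[2,98],axis=0).round(4))
    return c
E
python3 -c "
from h import *
wc();pull()"
```

```text
chest [ 0.0175 -0.0885] z 0.1468 F [  0.8 -10.9   0.8] t 18.23
[ 193  194  116   36 3828] [[-0.0122 -0.0766]
 [ 0.042  -0.059 ]]
```

The pull moved about 33 mm and then met its stop at 11 N, so the bolt is drawn. Retreat, open, and go above the handle.

```bash
python3 -c "
from h import *
print(shifts([[*cf(.0175,-.10),.147],[*cf(.0,-.09),.21],[*cf(-.05,-.045),.225],[*cf(-.105,0),.225],[*cf(-.105,0),.19]]))"
```

```text
[[ -11.    0.   -1.]
 [   1.  -18.  -63.]
 [  45.  -69.  -76.]
 [  89. -125.  -74.]
 [  87. -125.  -39.]]
```

Request:
jog_arm([
  {"x": -11,"y": 0,"z": -1,"spin": 0,"fingers": 1},
  {"x": -11,"y": 0,"z": -45,"spin": 0,"fingers": 1},
  {"x": 5,"y": -20,"z": -76,"spin": 0,"fingers": 0},
  {"x": 35,"y": -55,"z": -76,"spin": 0,"fingers": -0.5},
  {"x": 65,"y": -95,"z": -75,"spin": 0,"fingers": -0.5},
  {"x": 89,"y": -125,"z": -74,"spin": 0,"fingers": -0.5},
  {"x": 89,"y": -125,"z": -55,"spin": 0,"fingers": -0.5},
  {"x": 89,"y": -125,"z": -55,"spin": 0,"fingers": -0.5},
])

```text
clock: 19.27
eef_pos: [0.4724, 0.0057, 0.2056]
tool_rot: [0.708, 0.706, 0.014, -0.021]
ft_force: [-0.1, -0.0, -0.1]
grip_width: 0.0641
grasp_force: 0.0
```

```bash
python3 -c "
from h import *
from workcell import camera
wc();c=camera('wrist');cv2.imwrite('pics/w11.png',c['pixels'][...,::-1]);print(dial(c,OD,YAW)[0]['red'])
print(shifts([[*cf(-.105,0),.18],[*cf(-.105,0),.143]]))"
```

```text
chest [-0.1069  0.0047] z 0.2056 F [-0.1 -0.  -0.1] t 19.27
[[ 0.6487  0.075   0.125 ]
 [ 0.6136 -0.0731  0.125 ]]
[[-5.  1. 26.]
 [-7.  2. 63.]]
```

View pics/w11.png

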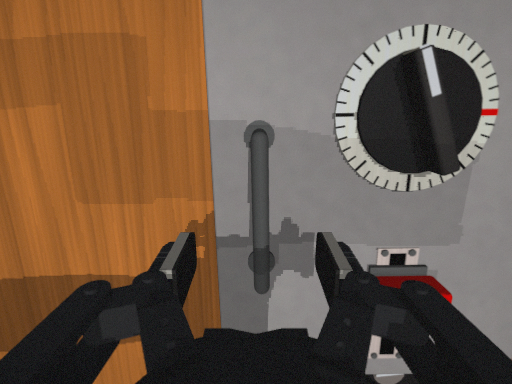

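Handle bar at column 261, between the fingertips (195 and 318), aligned. The pull stands drawn at lower right. Descend and grip.

Request:
jog_arm([
  {"x": -5,"y": 1,"z": 26,"spin": 0,"fingers": -0.5},
  {"x": -7,"y": 2,"z": 50,"spin": 0,"fingers": -0.5},
  {"x": -7,"y": 2,"z": 62,"spin": 0,"fingers": -0.5},
  {"x": -7,"y": 2,"z": 62,"spin": 0,"fingers": 0.5},
  {"x": -7,"y": 2,"z": 62,"spin": 0,"fingers": 1},
  {"x": -7,"y": 2,"z": 62,"spin": 0,"fingers": 1},
  {"x": -7,"y": 2,"z": 62,"spin": 0,"fingers": 1},
])

```text
clock: 20.2
eef_pos: [0.475, 0.0007, 0.1454]
tool_rot: [0.708, 0.706, 0.015, -0.02]
ft_force: [-5.2, -0.5, 5.7]
grip_width: 0.0098
grasp_force: 58.6
```

```bash
python3 -c "
from h import *
wc()
T=[]
o=np.arange(0,.70,.08)
from workcell import readout
p=readout.get_obs()['eef_pos']
b=np.array([-.245,.044])
for t in np.r_[np.arange(.08,.66,.08),.66]:
    d=np.array([b[0]*np.cos(t)+b[1]*np.sin(t),-b[0]*np.sin(t)+b[1]*np.cos(t)])-b
    T.append([p[0]+d[0]*np.cos(YAW),p[1]+d[0]*np.sin(YAW),p[2]+d[1]])
print(shifts(T))"
```

```text
chest [-0.1044 -0.0004] z 0.1454 F [-5.2 -0.5  5.7] t 20.2
[[   1.    4.  -19.]
 [   2.   10.  -38.]
 [   3.   17.  -57.]
 [   4.   26.  -75.]
 [   5.   36.  -92.]
 [   6.   47. -108.]
 [   7.   60. -124.]
 [   8.   74. -138.]
 [   9.   77. -141.]]
```

Request:
jog_arm([
  {"x": 1,"y": 2,"z": -10,"spin": 0,"fingers": 1},
  {"x": 1,"y": 4,"z": -19,"spin": 0,"fingers": 1},
  {"x": 1,"y": 7,"z": -28,"spin": 0,"fingers": 1},
  {"x": 2,"y": 10,"z": -38,"spin": 0,"fingers": 1},
  {"x": 2,"y": 13,"z": -48,"spin": 0,"fingers": 1},
  {"x": 3,"y": 17,"z": -57,"spin": 0,"fingers": 1},
  {"x": 4,"y": 21,"z": -66,"spin": 0,"fingers": 1},
  {"x": 4,"y": 26,"z": -75,"spin": 0,"fingers": 1},
])

```text
clock: 21.2
eef_pos: [0.4997, 0.0012, 0.2192]
tool_rot: [0.708, 0.706, 0.013, -0.022]
ft_force: [-9.7, 0.9, -2.6]
grip_width: 0.0099
grasp_force: 58.6
```

Rising as planned. I'll continue with the second half.

Request:
jog_arm([
  {"x": 0,"y": 5,"z": -9,"spin": 0,"fingers": 1},
  {"x": 1,"y": 10,"z": -17,"spin": 0,"fingers": 1},
  {"x": 1,"y": 15,"z": -25,"spin": 0,"fingers": 1},
  {"x": 2,"y": 21,"z": -33,"spin": 0,"fingers": 1},
  {"x": 3,"y": 34,"z": -49,"spin": 0,"fingers": 1},
  {"x": 4,"y": 48,"z": -63,"spin": 0,"fingers": 1},
  {"x": 5,"y": 52,"z": -67,"spin": 0,"fingers": 1},
  {"x": 5,"y": 52,"z": -67,"spin": 0,"fingers": 1},
])

```text
clock: 22.2
eef_pos: [0.5527, 0.0022, 0.2896]
tool_rot: [0.708, 0.706, 0.014, -0.02]
ft_force: [-13.0, -1.8, 9.1]
grip_width: 0.0095
grasp_force: 59.6
```

```bash
python3 -c "
from h import *
from workcell import readout
wc();o=readout.get_obs();print(o['grip_width'],o['joint_pos'].round(2))
q=chest(o['eef_pos'],cf(0,0),YAW)[0]
z=o['eef_pos'][2]+.0137;print('theta',np.arctan2(z-.115,.14-q[0])-np.arctan2(.044,.245),np.hypot(z-.115,.14-q[0]),np.hypot(.245,.044))"
```

```text
chest [-0.0267 -0.0005] z 0.2896 F [-13.   -1.8   9.1] t 22.2
0.009517628765805348 [-0.02  0.34  0.29  1.53  0.05  1.55]
theta 0.6684855936506451 0.25146792067796203 0.2489196657558418
```

Lid is at about 0.67 rad. I'll release with a modest opening and withdraw upward.

Request:
jog_arm([
  {"x": 0,"y": 0,"z": 0,"spin": 0,"fingers": 0.3},
  {"x": 0,"y": 0,"z": 0,"spin": 0,"fingers": 0.3},
  {"x": 0,"y": 0,"z": 0,"spin": 0,"fingers": 0.3},
  {"x": 0,"y": 0,"z": -15,"spin": 0,"fingers": 0.3},
  {"x": 0,"y": 0,"z": -40,"spin": 0,"fingers": 0.3},
  {"x": 0,"y": -20,"z": -80,"spin": 0,"fingers": 0.3},
  {"x": 0,"y": -70,"z": -100,"spin": 0,"fingers": 0.3},
  {"x": 0,"y": -120,"z": -110,"spin": 0,"fingers": 0.3},
])

```text
clock: 23.2
eef_pos: [0.4353, -0.0025, 0.3982]
tool_rot: [0.708, 0.706, 0.016, -0.018]
ft_force: [0.2, -0.6, 0.8]
grip_width: 0.0297
grasp_force: 0.0
```

```bash
python3 -c "
from h import *
from workcell import camera
wc()
a=dict(np.load('scene0.npz'));c=camera('scene');np.savez('sceneF.npz',**c)
im=c['pixels'].astype(int)
# measure dark handle bar in top/scene views against prediction for several lid angles
b=np.array([-.245,.044])
for t in(.5,.6,.67,.75):
    x=.14+b[0]*np.cos(t)+b[1]*np.sin(t);z=.115-b[0]*np.sin(t)+b[1]*np.cos(t)
    print(t,proj(c,[[*cf(x,.055),z],[*cf(x,-.055),z]]).round(0).tolist(), 'lid front corners',proj(c,[[*cf(.14-.28*np.cos(t)+.006*np.sin(t),y),.115+.28*np.sin(t)+.006*np.cos(t)] for y in(.18,-.18)]).round(0).tolist())
d=abs(im-a['pixels'].astype(int)).sum(2)>60
for n,(u0,v0,u1,v1) in dict(tray=(332,190,368,224),meter=(145,215,186,275),probe=(160,180,180,214)).items(): print(n,d[v0:v1,u0:u1].mean().round(3))
v,u=np.where(im.max(2)[60:200,180:340]<75)
H=cv2.connectedComponentsWithStats((im.max(2)<80).astype(np.uint8))
for s,ce in zip(H[2][1:],H[3][1:]):
    if 20<s[4]<600 and 180<ce[0]<340 and 40<ce[1]<260: print('dark',s,ce.round())
for n,uv in(('g',None),):pass
g=((im.max(2)-im.min(2)<25)&(im.max(2)>70)).astype(np.uint8)
print('col230 grey rows',np.where(g[:,235])[0][[0,-1]])
"
```

```text
chest [-0.1442 -0.0028] z 0.3982 F [ 0.2 -0.6  0.8] t 23.2
0.5 [[276.0, 144.0], [235.0, 147.0]] lid front corners [[317.0, 137.0], [188.0, 144.0]]
0.6 [[278.0, 142.0], [236.0, 144.0]] lid front corners [[319.0, 133.0], [187.0, 140.0]]
0.67 [[279.0, 141.0], [236.0, 143.0]] lid front corners [[321.0, 130.0], [187.0, 137.0]]
0.75 [[280.0, 140.0], [237.0, 143.0]] lid front corners [[323.0, 128.0], [186.0, 135.0]]
tray 0.025
meter 0.098
probe 0.449
dark [288  81   5  10  32] [289.  86.]
dark [225  91  31   7  70] [240.  95.]
dark [234 143  47  10 112] [258. 146.]
dark [201 187  31  17 138] [218. 195.]
col230 grey rows [  0 383]
```

```bash
python3 -c "
from h import *
a=dict(np.load('scene0.npz'))['pixels'];c=dict(np.load('sceneF.npz'))['pixels']
for n,(u0,v0,u1,v1) in dict(tray=(332,190,368,224),meter=(145,215,186,275),probe=(160,180,180,214)).items():
    r=cv2.matchTemplate(c[v0-8:v1+8,u0-8:u1+8],a[v0:v1,u0:u1],cv2.TM_CCOEFF_NORMED);print(n,cv2.minMaxLoc(r)[1::2],'expect (8,8)')
"
```

```text
tray (0.9806918501853943, (8, 8)) expect (8,8)
meter (0.9745635986328125, (8, 8)) expect (8,8)
probe (0.9119420647621155, (8, 8)) expect (8,8)
```

Nothing loose has moved, the lid stands, and the gripper is clear. Handing in.

```bash
python3 -c "
from workcell import bot
print(bot.job_done())"
```

```text
the job is handed in; nothing more can be done
None
```

I dialled the safe 17-6-28, drew the bolt to its stop and left the lid standing open at about 0.67 rad with the gripper clear; the tray, multimeter and probe rest hadn't moved, and the job was handed in at about 23 s (verdict not shown).

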